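# Hang the splash screen on its red rung and pass the cuvette rack under it

## Task

Raise the clear splash screen by its top handle until its latch has gone past the red rungs but not past the next ones, then lower it gently, feeling for the moment the latch takes the weight on the red rungs, and let go: do not drop it or press it down on them. Then bring the cuvette rack under the hanging screen, square and about midway between the feet, until its end lightly meets the grey bar at the back, and let go. Do not knock the screen with the rack, and leave everything else on the bench where it is.

Things in the scene. Friction and masses are not known exactly. Their poses are not given: they have to be found in the camera images.
- stand: Splash-screen stand, fixed. Origin on the bench in the screen's plane, midway between the uprights; x points through the screen to the back, y to the left, z up. Grey feet (30 mm wide, 12 high) at y = +-132 mm from x = -110 to +75; aluminium uprights 24 x 24 mm at x = 0, y = +-132, 287 mm high. Ladder columns stand behind the uprights, 37 to 54 mm behind the screen's plane.
- rear_bar (a point): Middle of the front face of the grey bar that joins the feet at the back of the stand, 60 mm behind the screen's plane, 13 mm above the bench; the bar is 26 mm high, 240 mm long. The rack's +x end comes to rest against it.
- red_rung_nominal (a point): Where the red rungs' centre line should be: 122 mm above the bench, 45 mm behind the screen's plane (this point midway between the columns). Each column has four round rungs of 8 mm diameter, 30 mm apart in height, the second from below red. The columns are clamped in slots by hand: the real rungs sit up to 9 mm higher or lower than this point, both columns alike.
- handle (a point): Centre of the black handle bar on top of the screen: 120 mm long along the stand's y, 16 mm thick (stand's x), 16 mm high, with 29 mm free below it between its stems (40 mm to either side of its centre). 212 mm above the bench with the screen fully down; rises with the screen. Screen, handle and latch weigh 0.69 to 0.94 kg.
- screen (a joint): Height (m) of the screen above its lowest position. It slides straight up and down, 0 to 0.100, with about 1 N of friction, and sinks if not held. It starts at 0, lower edge 12 mm above the bench, latch below all rungs. Hung on the first, red, third rungs it reads nominally 0.030, 0.060, 0.090, all up to 0.009 more or less alike.
- latch: Yellow gravity latch behind the screen, carried by it: two pawls on a pivot rod. Origin on the rod, midway, 34 mm behind the screen's plane. In line with the stand = closed; a rung passed on the way up turns it up to 0.3 rad about its y and it falls back within 0.2 s. Pawl soles, 34 mm below the rod, then sit on the rungs. Beyond the screen's weight it bears only a light touch (20 N in all).
- rack_center (a point): Centre, half-way up, of the light grey cuvette rack, loose in front of the screen: 160 mm long (its x), 60 mm wide (y), 38 mm high, 0.22 to 0.37 kg. Six clear cuvettes stand fast in it from the middle to the +x end and reach 54 mm above the bench; the 65 mm at the -x end carry none. Its +x end goes under the screen first. Too tall to pass with the screen on lower rungs.
- beaker_blue: Bystander: glass beaker, 62 mm wide, with blue pipette tips, 100 mm high. Origin at its base.
- beaker_tall: Bystander: glass beaker, 74 mm wide, with long white tips, 155 mm high. Origin at its base.
- vial_a: Bystander: glass vial with brown cap, 25 mm wide, 52 mm high, behind the stand's rear bar. Origin at its base.
- vial_b: Bystander: glass vial with brown cap, 25 mm wide, 52 mm high, left of the stand. Origin at its base.
- reagent: Bystander: amber bottle, 60 mm wide, 125 mm high, right of the stand. Origin at its base.
- pipette: Bystander: pipette lying on the bench, 290 mm long along its x, 22 mm high.
- petri: Bystander: glass dish, 90 mm wide, 14 mm high. Origin at its base.
Things that resemble listed ones, but are neither listed nor needed, are in the scene too. Leave any purple look-alike of the part that bears rack_center alone.

How it is judged:
By the outcome, as a careful person would: the job done as asked, in the order asked, and still so for the second after the job is handed in, with the robot touching nothing.
It also fails if it takes over 58 s, if anything falls off the work surface, if the arm or the gripper's body presses on something with over 40 N, if the wrist force passes 120 N, or if a joint passes its speed limit or range.

## Robot

A 6-joint arm with a two-finger parallel gripper is mounted at the origin on the work surface. World frame = base frame: x ahead of the robot, y to its left, z up, the work surface at z = 0. Lengths are in mm, angles in degrees, forces in N, time in s.
With the tool pointing down it reaches from about 275 to 750 mm from the base axis. Payload 10.2 kg.
Tool frame: the origin (TCP) lies midway between the tips of the shut fingers; the grasp point (between the pads) lies arm.tcp_to_grasp behind it (arm.tcp_to_grasp is the distance from the TCP to the grasp point, in mm); x points along the fingers, y is the direction in which the jaws open and shut, and the axes are right-handed (so a half turn about x gives the same grasp; the last joint's range is limited). The gripper opens to 85 mm and grips with 20 to 120 N. Pads are 22 mm wide; open, the fingers measure 114 mm over their backs; the gripper's body (76 mm by 85 mm) begins 54 mm behind the grasp point. The pads swing forward as they close: fully open they stand 13 mm farther back than shut.
Start: joints at [61.284, 17.928, 85.812, -0, 76.261, -12.8], TCP at [143.989, 504.875, 231.294] pointing down, gripper open.
Joint ranges: [-168.41, 168.41], [-55.51, 124.54], [10.69, 146.95], [-70.63, 250.63], [1, 178], [-165.06, 165.06]. Speed limits (degrees/s): [136.94, 136.94, 172.46, 180, 180, 180].

## Interface

Orientations are given as a 3x3 rotation matrix whose columns are the frame's x, y, z axes.
In Python, from rig import arm gives the robot as it stands.
- The arm moves only by the shell command python3 -m creep 'ROWS' [FORCE]. ROWS is JSON, a list of rows, each an object of numbers: "hand": the gripper command: -1 is shut, 1 is fully open, values between are in proportion; "x", "y", "z": the shift along the tool's x, y, z scaled (see below); "roll": the turn about the tool's x scaled (see below). A call has 1 to 12 rows; each row shifts and turns the commanded pose from where the row before left it, along the tool's axes as they then stand; what a row does not reach is not made up. The controller multiplies each number of a shift by 0.025 m and each number of a turn by 0.15 rad. A row lasts 1/10 s, in which the tool goes at most 50 mm and 8.59 degrees, less where a joint would pass 70% of its speed; a pose out of reach is approached as far as the arm can. A call with a number of a shift or a turn outside -1 to 1 is refused whole. A call with a gripper value outside its range is refused whole. The fingers move at their own pace and stop on an object; FORCE is the grip in N (left out, the last holds). Time passes only in rows, so rows that do not move let the fingers close. It gives the time, the measured TCP pose, the force and the opening at its end, in the units of the state.
- arm.get_obs(): the state, without advancing time (a new reading comes with each control period).
- arm.read_camera(name): name is "side" or "top"; returns the picture (384x512x3 uint8, blue, green, red); there is no depth.
- arm.get_calibration(name): a dict with "mtx" (3x3 intrinsics, pixels), "R" (3x3) and "t" (3): a world point X has camera coordinates R X + t. Camera axes: x right, y down, z forward; pixel columns grow to the right and rows downward; lengths in mm; the calibration is good to about 2 mm. A picture is of the moment at which its call begins. get_calibration takes no time and is no camera call.
- arm.finish_job(): hands the job in, once; it reports no verdict.
The state is a dict: "time": time; "q": joint angles; "joint_vel": joint speeds; "joint_torque": joint torques, N m; "eef_pos": TCP position; "ee_rot": TCP orientation; "force": force on the tool from outside, world axes, zero at the start; "torque": the same for the moment, N m; "gripper_width": opening from 0.0 (shut) to 1.0 (fully open).
Only numpy, scipy, OpenCV 4.12 (cv2) and the standard library are available. Lean on these libraries where they do the work, as an engineer would, in place of code of your own. Each camera call takes 0.05 s, during which the arm holds its last target.

## Working session

There is one attempt and no reset: what is moved stays moved. The work goes in short steps, Python scripts to look and compute and a shell command to move; the robot and the scene stay as the last step left them, time stands still between calls to the robot, and variables do not carry over. Pictures are saved under pics/ and viewed, and the job is handed in when it is done.

```bash
mkdir -p pics; ls
python3 - <<'E'
from rig import arm
import cv2,numpy as np
o=arm.get_obs(); print({k:np.round(v,3).tolist() for k,v in o.items()}); print(arm.tcp_to_grasp)
for n in("side","top"):
    im=arm.read_camera(n); cv2.imwrite(f"pics/{n}0.png",im)
    c=arm.get_calibration(n); print(n,[np.round(np.array(c[k]),3).tolist() for k in("mtx","R","t")])
E
```

```text
pics
{'time': 0.0, 'q': [61.282, 17.96, 85.854, 0.001, 76.262, -12.8], 'joint_vel': [-0.074, -0.07, 0.024, 0.035, 0.053, -0.061], 'joint_torque': [-0.002, -41.227, -25.974, -0.0, 0.004, -0.0], 'eef_pos': [143.869, 504.634, 230.732], 'ee_rot': [[-0.001, 0.274, 0.962], [-0.001, 0.962, -0.274], [-1.0, -0.001, -0.0]], 'force': [-0.419, -0.822, 0.362], 'torque': [-0.034, -0.028, 0.042], 'gripper_width': 0.998}
18.700000000000003
side [[[491.624, 0.0, 246.309], [0.0, 491.624, 192.89], [0.0, 0.0, 1.0]], [[0.991, -0.136, 0.014], [-0.094, -0.747, -0.659], [0.1, 0.651, -0.752]], [-513.115, 147.555, 1693.193]]
top [[[475.434, 0.0, 256.31], [0.0, 475.434, 193.486], [0.0, 0.0, 1.0]], [[0.014, -1.0, -0.003], [-0.993, -0.013, -0.118], [0.117, 0.005, -0.993]], [27.523, 511.973, 1894.876]]
```

View pics/side0.png

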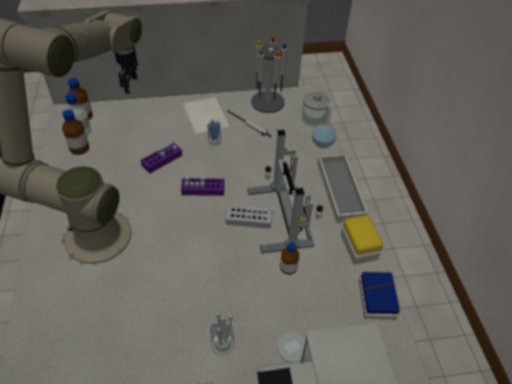

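View pics/top0.png

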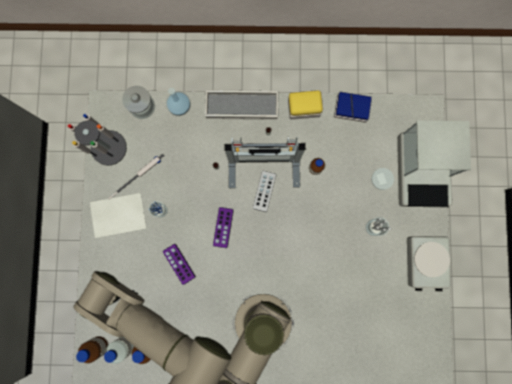

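```bash
cat > h.py <<'E'
from rig import arm
import cv2,numpy as np
def cal(n):
    c=arm.get_calibration(n); return np.array(c["mtx"]),np.array(c["R"]),np.array(c["t"]).ravel()
def proj(n,P):
    K,R,t=cal(n); p=(R@np.atleast_2d(P).T).T+t; q=(K@p.T).T; return q[:,:2]/q[:,2:]
def back(n,uv,z):
    K,R,t=cal(n); d=R.T@np.linalg.inv(K)@np.array([uv[0],uv[1],1.]); c=-R.T@t
    return c+d*(z-c[2])/d[2]
def crop(n,im,x0,y0,w,h,s,name):
    c=cv2.resize(im[y0:y0+h,x0:x0+w],None,fx=s,fy=s,interpolation=cv2.INTER_CUBIC)
    c=cv2.convertScaleAbs(c,alpha=1.3,beta=15)
    for i in range(0,w,10):
        cv2.line(c,(i*s,0),(i*s,8 if (x0+i)%50 else 20),(0,255,0),1)
        if (x0+i)%20==0: cv2.putText(c,str(x0+i),(i*s,30),0,.4,(0,0,255),1)
    for i in range(0,h,10):
        cv2.line(c,(0,i*s),(8,i*s),(0,255,0),1)
        if (y0+i)%20==0: cv2.putText(c,str(y0+i),(10,i*s+5),0,.4,(0,0,255),1)
    cv2.imwrite(f"pics/{name}.png",c)
E
python3 - <<'E'
from h import *
crop("top",cv2.imread("pics/top0.png"),210,120,120,100,6,"topc0")
crop("side",cv2.imread("pics/side0.png"),200,120,130,140,4,"sidec0")
E
```

```text
(no output)
```

View pics/topc0.png

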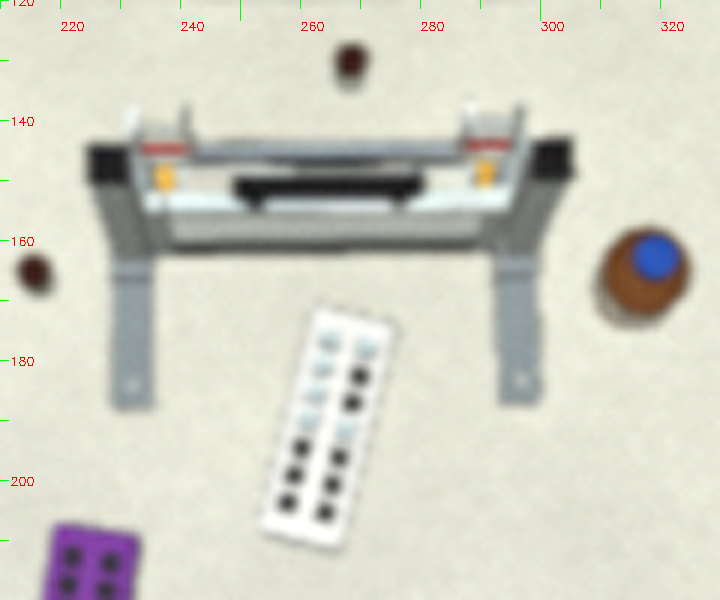

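View pics/sidec0.png

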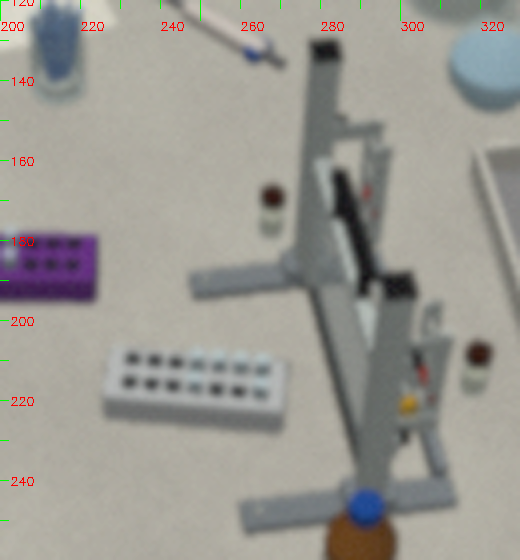

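```bash
cat > fit.py <<'E'
from h import *
from scipy.optimize import least_squares
T=lambda x,y:(210+x/6,120+y/6); S=lambda x,y:(200+x/4,120+y/4)
obs=[("top",(0,132,287),T(107,163)),("top",(0,-132,287),T(553,159)),("top",(-110,132,12),T(132,410)),("top",(-110,-132,12),T(519,405)),
("side",(0,132,287),S(326,46)),("side",(0,-132,287),S(400,281)),("side",(-110,-132,12),S(243,508)),("side",(-110,132,12),S(191,278))]
def w(p,P):
    a=p[2];c,s=np.cos(a),np.sin(a); return np.array([p[0]+c*P[0]-s*P[1],p[1]+s*P[0]+c*P[1],P[2]])
def f(p): return np.concatenate([proj(n,w(p,P))[0]-uv for n,P,uv in obs])
r=least_squares(f,[600,0,0],x_scale=[100,100,.1]); print(r.x[:2],np.degrees(r.x[2])); print(np.round(f(r.x).reshape(-1,2),1).tolist())
for k in("top","side"):
    print(k)
obs2=[("top",(80,30,38),T(317,308)),("top",(80,-30,38),T(397,326)),("top",(-80,-30,38),T(342,550)),("top",(-80,30,38),T(261,530)),
("side",(-80,-30,38),S(105,401)),("side",(80,-30,38),S(284,418)),("side",(80,30,38),S(289,360)),("side",(-80,30,38),S(121,343))]
def f2(p): return np.concatenate([proj(n,w(p,P))[0]-uv for n,P,uv in obs2])
r2=least_squares(f2,[450,0,0],x_scale=[100,100,.1]); print("rack",r2.x[:2],np.degrees(r2.x[2])); print(np.round(f2(r2.x).reshape(-1,2),1).tolist())
p=r.x
for nm,P in (("handle",(0,0,212)),("bar",(60,0,13)),("goal rack",(-20,0,19)),("redL",(45,132,122)),("redR",(45,-132,122))):
    X=w(p,P);print(nm,X.round(1),proj("top",X).round(1),proj("side",X).round(1))
hh=[back("top",T(328,187),220)]; print("handle seen",hh)
a=r.x[2]-r2.x[2]; c,s=np.cos(r.x[2]),np.sin(r.x[2]); d=r2.x[:2]-r.x[:2]; print("rack in stand",c*d[0]+s*d[1],-s*d[0]+c*d[1],-np.degrees(a))
E
python3 fit.py
```

```text
[651.74256277   5.04863387] 1.4141188271738645
[[-0.1, -0.9], [-0.0, -1.1], [0.0, -1.2], [0.0, -1.1], [-0.7, -0.3], [-0.9, -0.1], [-1.2, 1.0], [-0.9, 0.4]]
top
side
rack [525.37274951  -2.80702804] -14.009444261067646
[[0.6, -2.1], [1.6, -1.4], [0.8, -0.7], [-0.2, -1.1], [-1.5, -1.2], [-0.1, -1.1], [-0.1, -0.0], [-3.2, 0.1]]
handle [651.7   5.  212. ] [[264.6 150.2]] [[287.6 175.4]]
bar [711.7   6.5  13. ] [[263.7 146. ]] [[299.7 211.7]]
goal rack [631.7   4.6  19. ] [[264.  164.8]] [[277.9 213.3]]
redL [693.5 138.1 122. ] [[230.3 144.1]] [[290.  164.7]]
redR [ 700.  -125.8  122. ] [[298.  143.3]] [[307.9 222.4]]
handle seen [array([646.57274137,   4.88313834, 220.        ])]
rack in stand -126.52519206592692 -4.7346489235821325 -15.42356308824151
```

```bash
sed -i 's#^T=.*#T=lambda x,y:(210+(x+.5)/6-.5,120+(y+.5)/6-.5); S=lambda x,y:(200+(x+.5)/4-.5,120+(y+.5)/4-.5)#' fit.py
cat >> fit.py <<'E'
def tri(a,b):
    g=lambda X:np.concatenate([proj("top",X)[0]-a,proj("side",X)[0]-b])
    q=least_squares(g,[690,0,120],x_scale=[100,100,100]);return q.x.round(1),q.fun.round(2)
print("red L",tri(T(165,149),S(367,190)),"R",tri(T(488,144),S(422,373)))
print("handle",tri(T(328,185),S(352,231)))
E
python3 fit.py
```

```text
[651.88576108   6.7873641 ] 1.3962822080868336
[[-0.2, -0.5], [-0.1, -0.7], [0.0, -0.8], [-0.0, -0.7], [-0.4, -0.2], [-0.6, -0.2], [-0.9, 0.9], [-0.5, 0.4]]
top
side
rack [525.47372497  -0.99616068] -13.993749496836934
[[0.6, -1.8], [1.5, -1.0], [0.7, -0.3], [-0.2, -0.8], [-1.1, -1.2], [0.2, -1.1], [0.2, -0.1], [-2.8, 0.1]]
handle [651.9   6.8 212. ] [[264.1 150.2]] [[287.6 175. ]]
bar [711.9   8.2  13. ] [[263.3 145.9]] [[299.7 211.3]]
goal rack [631.9   6.3  19. ] [[263.6 164.8]] [[277.9 212.9]]
redL [693.7 139.8 122. ] [[229.9 144. ]] [[290.  164.4]]
redR [ 700.1 -124.1  122. ] [[297.5 143.3]] [[307.8 222. ]]
handle seen [array([648.11570743,   6.43710279, 220.        ])]
rack in stand -126.56416452307695 -4.700892404171302 -15.390031704923768
red L (array([690.5, 110.9, 137.4]), array([ 0.02, -0.35, -0.32,  0.06])) R (array([695.4, -97.3, 136.8]), array([ 0.  , -0.05, -0.04,  0.01]))
handle (array([653. ,   6.3, 201.2]), array([-0.  ,  0.08,  0.07, -0.01]))
```

```bash
python3 -m creep '[{"roll":0.94,"x":-0.2},{"roll":0.94,"x":-0.2},{"roll":0.94,"x":-0.2},{"roll":0.94,"x":-0.2},{"roll":0.94,"x":-0.2},{"roll":0.94,"x":-0.2},{"roll":0.94,"x":-0.2},{"roll":0.94,"x":-0.2},{"roll":0.94,"x":-0.2},{}]' 40
cat > d.py <<'E'
import sys
from h import *
# world target TCP -> tool-unit deltas
o=arm.get_obs();R=np.array(o["ee_rot"]);t=np.array([float(v) for v in sys.argv[1:4]])
print("t",o["time"],"pos",np.round(o["eef_pos"],1),"yaw",np.degrees(np.arctan2(R[1,1],R[0,1])).round(2),"units xyz",(R.T@(t-o["eef_pos"])/25).round(2),"F",np.round(o["force"],2),"w",o["gripper_width"])
if len(sys.argv)>4: print("roll units",np.round(np.radians(np.degrees(np.arctan2(R[1,1],R[0,1]))-float(sys.argv[4]))/.15,3))
E
python3 d.py 550 4.3 270 1.4
```

```text
t 0.1 pos [143.9 504.7 230.8] yaw 74.08 units xyz [ -1.56 -14.79  21.11] F [ 0.35  0.46 -0.04] w 1.0009291290437579
roll units 8.457$[0]: bad value
```

```bash
python3 -m creep '[{"hand":1,"x":-0.2,"y":0,"z":0,"roll":0.94},{"hand":1,"x":-0.2,"y":0,"z":0,"roll":0.94},{"hand":1,"x":-0.2,"y":0,"z":0,"roll":0.94},{"hand":1,"x":-0.2,"y":0,"z":0,"roll":0.94},{"hand":1,"x":-0.2,"y":0,"z":0,"roll":0.94},{"hand":1,"x":-0.2,"y":0,"z":0,"roll":0.94},{"hand":1,"x":-0.2,"y":0,"z":0,"roll":0.94},{"hand":1,"x":-0.2,"y":0,"z":0,"roll":0.94},{"hand":1,"x":-0.2,"y":0,"z":0,"roll":0.94},{"hand":1,"x":0,"y":0,"z":0,"roll":0}]' 40
python3 d.py 550 4.3 270 1.4
```

```text
time: 1.1
eef_pos: [144.0, 504.9, 276.5]
ee_rot: [[0.0, 1.0, 0.023], [0.0, 0.023, -1.0], [-1.0, 0.0, -0.0]]
force: [-0.4, 0.0, -0.1]
gripper_width: 1.002
t 1.1 pos [144.  504.9 276.5] yaw 1.31 units xyz [ 0.26 15.78 20.39] F [-0.38  0.02 -0.15] w 1.0020394602874845
roll units -0.011
```

```bash
R='x'; python3 -m creep '[{"hand":1,"x":0,"y":0.72,"z":0.93,"roll":0},{"hand":1,"x":0,"y":0.72,"z":0.93,"roll":0},{"hand":1,"x":0,"y":0.72,"z":0.93,"roll":0},{"hand":1,"x":0,"y":0.72,"z":0.93,"roll":0},{"hand":1,"x":0,"y":0.72,"z":0.93,"roll":0},{"hand":1,"x":0,"y":0.72,"z":0.93,"roll":0},{"hand":1,"x":0,"y":0.72,"z":0.93,"roll":0},{"hand":1,"x":0,"y":0.72,"z":0.93,"roll":0},{"hand":1,"x":0,"y":0.72,"z":0.93,"roll":0},{"hand":1,"x":0,"y":0.72,"z":0.93,"roll":0},{"hand":1,"x":0,"y":0.72,"z":0.93,"roll":0}]'
python3 -m creep '[{"hand":1,"x":0,"y":0.72,"z":0.93,"roll":0},{"hand":1,"x":0,"y":0.72,"z":0.93,"roll":0},{"hand":1,"x":0,"y":0.72,"z":0.93,"roll":0},{"hand":1,"x":0,"y":0.72,"z":0.93,"roll":0},{"hand":1,"x":0,"y":0.72,"z":0.93,"roll":0},{"hand":1,"x":0,"y":0.72,"z":0.93,"roll":0},{"hand":1,"x":0,"y":0.72,"z":0.93,"roll":0},{"hand":1,"x":0,"y":0.72,"z":0.93,"roll":0},{"hand":1,"x":0,"y":0.72,"z":0.93,"roll":0},{"hand":1,"x":0,"y":0.7,"z":0.9,"roll":0},{"hand":1,"x":0,"y":0.65,"z":0.88,"roll":0},{"hand":1,"x":0,"y":0,"z":0,"roll":0}]'
python3 d.py 651 6.8 270 1.4
python3 - <<'E'
from h import *
im=arm.read_camera("side"); crop("side",im,200,60,130,180,3,"sidec1")
im=arm.read_camera("top"); crop("top",im,210,120,120,100,6,"topc1")
E
```

```text
time: 2.2
eef_pos: [348.5, 252.9, 275.9]
ee_rot: [[-0.001, 1.0, 0.028], [-0.0, 0.028, -1.0], [-1.0, -0.001, 0.0]]
force: [-0.0, -0.5, -0.2]
gripper_width: 1.0
time: 3.4
eef_pos: [550.8, 2.7, 275.0]
ee_rot: [[-0.001, 1.0, 0.025], [-0.0, 0.025, -1.0], [-1.0, -0.001, 0.0]]
force: [-0.8, -0.7, 0.2]
gripper_width: 0.997
t 3.4 pos [550.8   2.7 275. ] yaw 1.45 units xyz [ 0.19  4.01 -0.06] F [-0.76 -0.72  0.17] w 0.9970458854263528
roll units 0.006
```

View pics/sidec1.png

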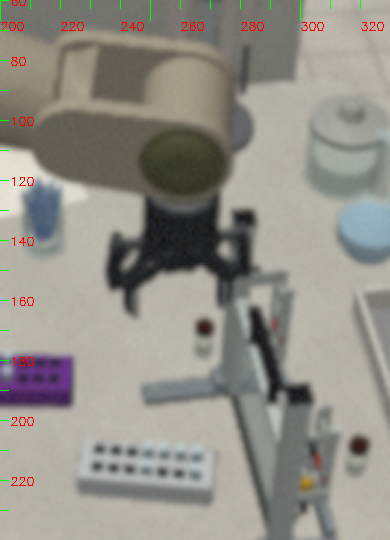

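View pics/topc1.png

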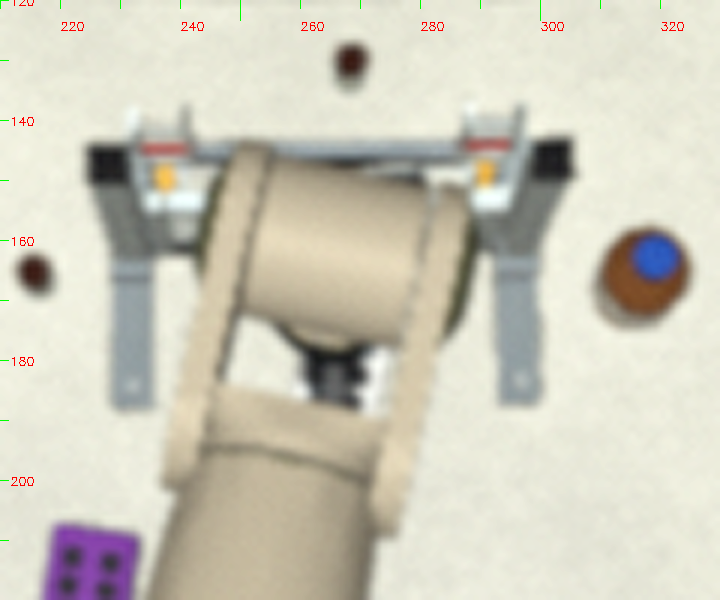

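```bash
python3 -m creep '[{"hand":1,"x":0,"y":0.8,"z":0,"roll":0},{"hand":1,"x":0,"y":0.8,"z":0,"roll":0},{"hand":1,"x":0,"y":0.8,"z":0,"roll":0},{"hand":1,"x":0,"y":0.8,"z":-0.06,"roll":0},{"hand":1,"x":0,"y":0.8,"z":0,"roll":0},{"hand":1,"x":0,"y":0,"z":0,"roll":0}]'
python3 d.py 651 6.8 193.5 1.4
python3 - <<'E'
from h import *
im=arm.read_camera("side"); crop("side",im,230,60,110,130,4,"sidec2")
E
```

```text
time: 4.1
eef_pos: [650.5, 10.0, 275.3]
ee_rot: [[-0.001, 1.0, 0.027], [0.0, 0.027, -1.0], [-1.0, -0.001, -0.0]]
force: [0.4, 0.1, -0.5]
gripper_width: 0.999
t 4.1 pos [650.5  10.  275.3] yaw 1.55 units xyz [3.27 0.02 0.13] F [ 0.4   0.08 -0.45] w 0.9986048854538263
roll units 0.018
```

View pics/sidec2.png

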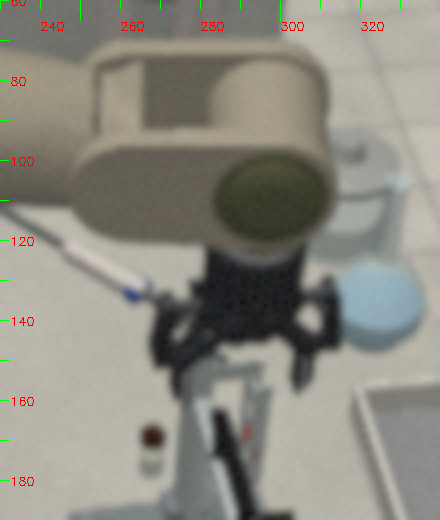

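```bash
python3 -m creep '[{"hand":1,"x":0.8,"y":0,"z":0.13,"roll":0},{"hand":1,"x":0.8,"y":0,"z":0,"roll":0},{"hand":1,"x":0.8,"y":0,"z":0,"roll":0},{"hand":1,"x":0.5,"y":0,"z":0,"roll":0},{"hand":1,"x":0.37,"y":0,"z":0,"roll":0},{"hand":1,"x":0,"y":0,"z":0,"roll":0}]'
python3 d.py 651 6.8 193.5 1.4
python3 - <<'E'
from h import *
im=arm.read_camera("side"); crop("side",im,230,90,110,130,4,"sidec3")
E
```

```text
time: 4.75
eef_pos: [649.3, 5.9, 193.9]
ee_rot: [[-0.001, 1.0, 0.025], [0.0, 0.025, -1.0], [-1.0, -0.001, -0.0]]
force: [-0.7, 1.0, 0.4]
gripper_width: 0.999
t 4.75 pos [649.3   5.9 193.9] yaw 1.41 units xyz [ 0.02  0.07 -0.03] F [-0.67  1.01  0.36] w 0.9992473991019245
roll units 0.001
```

View pics/sidec3.png

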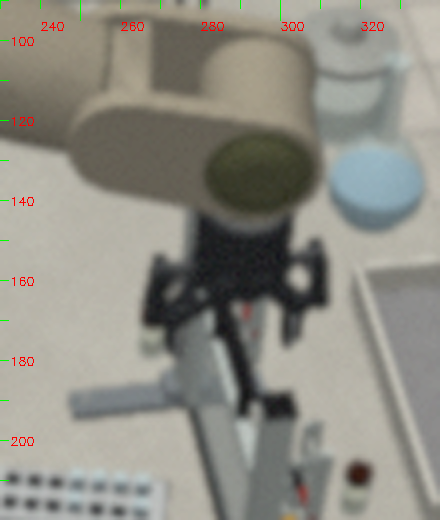

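```bash
python3 -m creep '[{"hand":0.2,"x":0,"y":0,"z":0,"roll":0},{"hand":-0.2,"x":0,"y":0,"z":0,"roll":0},{"hand":-0.4,"x":0,"y":0,"z":0,"roll":0},{"hand":-0.45,"x":0,"y":0,"z":0,"roll":0},{"hand":-0.45,"x":0,"y":0,"z":0,"roll":0}]' 30
python3 -m creep '[{"hand":-0.5,"x":0,"y":0,"z":0,"roll":0},{"hand":-0.5,"x":0,"y":0,"z":0,"roll":0}]'; python3 -m creep '[{"hand":-0.55,"x":0,"y":0,"z":0,"roll":0},{"hand":-0.55,"x":0,"y":0,"z":0,"roll":0}]'
```

```text
time: 5.3
eef_pos: [649.9, 5.6, 194.6]
ee_rot: [[0.0, 1.0, 0.024], [-0.0, 0.024, -1.0], [-1.0, 0.0, 0.0]]
force: [1.0, -0.2, 0.3]
gripper_width: 0.278
time: 5.5
eef_pos: [649.9, 5.6, 194.5]
ee_rot: [[-0.0, 1.0, 0.024], [-0.0, 0.024, -1.0], [-1.0, -0.0, 0.0]]
force: [0.1, -0.5, -0.6]
gripper_width: 0.252
time: 5.7
eef_pos: [649.9, 5.6, 194.6]
ee_rot: [[0.0, 1.0, 0.024], [-0.0, 0.024, -1.0], [-1.0, 0.0, 0.0]]
force: [-0.7, 0.3, -0.5]
gripper_width: 0.226
```

```bash
python3 -m creep '[{"hand":-0.62,"x":0,"y":0,"z":0,"roll":0},{"hand":-0.7,"x":0,"y":0,"z":0,"roll":0},{"hand":-1,"x":0,"y":0,"z":0,"roll":0},{"hand":-1,"x":0,"y":0,"z":0,"roll":0}]' 30
```

```text
time: 6.1
eef_pos: [650.9, 5.6, 194.7]
ee_rot: [[0.003, 1.0, 0.024], [-0.0, 0.024, -1.0], [-1.0, 0.003, 0.0]]
force: [6.6, -0.5, -1.7]
gripper_width: 0.18
```

```bash
python3 -m creep '[{"hand":-1,"x":0,"y":0.04,"z":0,"roll":0},{"hand":-1,"x":0,"y":0,"z":0,"roll":0}]'; python3 -m creep '[{"hand":-1,"x":-0.1,"y":0,"z":0,"roll":0},{"hand":-1,"x":-0.1,"y":0,"z":0,"roll":0},{"hand":-1,"x":-0.1,"y":0,"z":0,"roll":0},{"hand":-1,"x":-0.1,"y":0,"z":0,"roll":0},{"hand":-1,"x":0,"y":0,"z":0,"roll":0}]'
```

```text
time: 6.3
eef_pos: [650.9, 5.7, 194.7]
ee_rot: [[0.0, 1.0, 0.024], [-0.0, 0.024, -1.0], [-1.0, 0.0, 0.0]]
force: [0.8, 0.1, 0.7]
gripper_width: 0.181
time: 6.8
eef_pos: [650.9, 5.6, 203.7]
ee_rot: [[-0.001, 1.0, 0.024], [0.0, 0.024, -1.0], [-1.0, -0.001, -0.0]]
force: [5.3, 0.4, -7.6]
gripper_width: 0.18
```

```bash
python3 -m creep '[{"hand":-1,"x":-0.3,"y":0,"z":0,"roll":0},{"hand":-1,"x":-0.3,"y":0,"z":0,"roll":0},{"hand":-1,"x":-0.3,"y":0,"z":0,"roll":0},{"hand":-1,"x":-0.3,"y":0,"z":0,"roll":0},{"hand":-1,"x":-0.3,"y":0,"z":0,"roll":0},{"hand":-1,"x":-0.3,"y":0,"z":0,"roll":0},{"hand":-1,"x":-0.2,"y":0,"z":0,"roll":0},{"hand":-1,"x":0,"y":0,"z":0,"roll":0}]'
python3 - <<'E'
from h import *
im=arm.read_camera("side"); crop("side",im,260,150,60,90,6,"sidec4")
im=arm.read_camera("top"); crop("top",im,210,130,100,40,7,"topc4")
E
```

```text
time: 7.6
eef_pos: [650.9, 5.7, 254.6]
ee_rot: [[-0.0, 1.0, 0.024], [0.0, 0.024, -1.0], [-1.0, -0.0, -0.0]]
force: [3.8, -0.4, -7.3]
gripper_width: 0.185
```

View pics/sidec4.png

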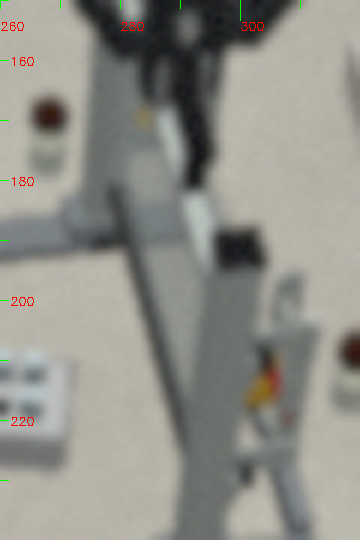

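View pics/topc4.png

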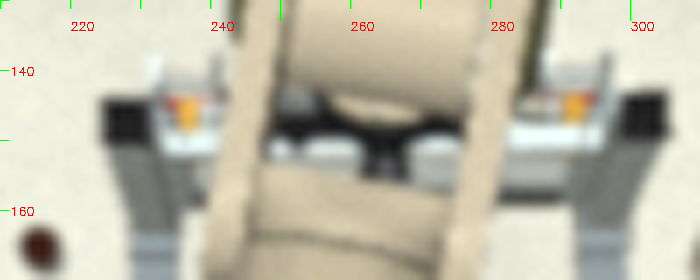

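```bash
python3 -m creep '[{"hand":-1,"x":-0.12,"y":0,"z":0,"roll":0},{"hand":-1,"x":-0.12,"y":0,"z":0,"roll":0},{"hand":-1,"x":-0.12,"y":0,"z":0,"roll":0},{"hand":-1,"x":-0.12,"y":0,"z":0,"roll":0},{"hand":-1,"x":-0.12,"y":0,"z":0,"roll":0},{"hand":-1,"x":0,"y":0,"z":0,"roll":0},{"hand":-1,"x":0,"y":0,"z":0,"roll":0},{"hand":-1,"x":0,"y":0,"z":0,"roll":0}]'
python3 - <<'E'
from h import *
im=arm.read_camera("side"); crop("side",im,260,150,60,90,6,"sidec5")
im=arm.read_camera("top"); crop("top",im,210,130,100,40,7,"topc5")
E
```

```text
time: 8.5
eef_pos: [650.9, 5.6, 269.2]
ee_rot: [[-0.0, 1.0, 0.024], [0.0, 0.024, -1.0], [-1.0, -0.0, -0.0]]
force: [5.1, -0.7, -8.4]
gripper_width: 0.178
```

View pics/sidec5.png

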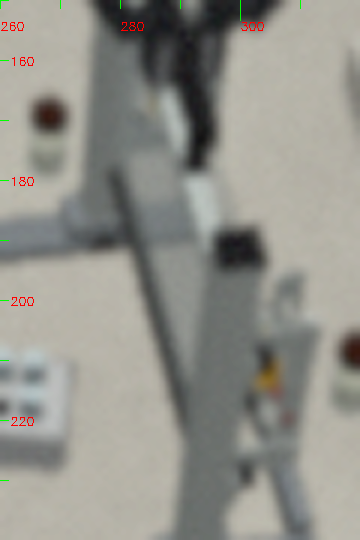

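View pics/topc5.png

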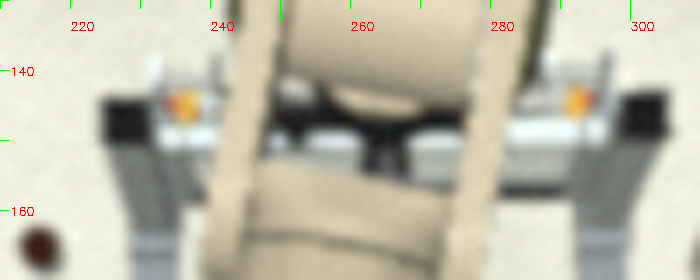

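```bash
for i in 1; do python3 -m creep '[{"hand":-1,"x":0.04,"y":0.01,"z":0,"roll":0},{"hand":-1,"x":0.04,"y":0,"z":0,"roll":0},{"hand":-1,"x":0.04,"y":0,"z":0,"roll":0},{"hand":-1,"x":0,"y":0,"z":0,"roll":0}]'; done; python3 -m creep '[{"hand":-1,"x":0.02,"y":0,"z":0,"roll":0},{"hand":-1,"x":0.02,"y":0,"z":0,"roll":0},{"hand":-1,"x":0,"y":0,"z":0,"roll":0}]';python3 -m creep '[{"hand":-1,"x":0.02,"y":0,"z":0,"roll":0},{"hand":-1,"x":0.02,"y":0,"z":0,"roll":0},{"hand":-1,"x":0,"y":0,"z":0,"roll":0}]'
```

```text
time: 9.0
eef_pos: [650.9, 5.6, 266.1]
ee_rot: [[-0.001, 1.0, 0.024], [0.0, 0.024, -1.0], [-1.0, -0.001, -0.0]]
force: [1.6, -0.4, -8.7]
gripper_width: 0.177
time: 9.3
eef_pos: [650.9, 5.7, 265.4]
ee_rot: [[-0.001, 1.0, 0.024], [0.0, 0.024, -1.0], [-1.0, -0.001, -0.0]]
force: [0.3, 0.6, -9.0]
gripper_width: 0.182
time: 9.6
eef_pos: [650.9, 5.7, 264.4]
ee_rot: [[-0.001, 1.0, 0.024], [0.0, 0.024, -1.0], [-1.0, -0.001, -0.0]]
force: [-1.0, -0.8, -8.5]
gripper_width: 0.182
```

```bash
python3 -m creep '[{"hand":-1,"x":0.02,"y":0,"z":0,"roll":0},{"hand":-1,"x":0.02,"y":0,"z":0,"roll":0},{"hand":-1,"x":0,"y":0,"z":0,"roll":0}]'
```

```text
time: 9.9
eef_pos: [650.9, 5.6, 263.4]
ee_rot: [[-0.001, 1.0, 0.024], [0.0, 0.024, -1.0], [-1.0, -0.001, -0.0]]
force: [-2.4, -0.4, -7.7]
gripper_width: 0.183
```

```bash
python3 -m creep '[{"hand":-1,"x":0.02,"y":0,"z":0,"roll":0},{"hand":-1,"x":0.02,"y":0,"z":0,"roll":0},{"hand":-1,"x":0,"y":0,"z":0,"roll":0}]'
```

```text
time: 10.2
eef_pos: [650.9, 5.7, 262.3]
ee_rot: [[-0.001, 1.0, 0.024], [0.0, 0.024, -1.0], [-1.0, -0.001, -0.0]]
force: [-4.4, -0.1, -7.5]
gripper_width: 0.18
```

```bash
python3 -m creep '[{"hand":-1,"x":0.02,"y":-0.02,"z":0,"roll":0},{"hand":-1,"x":0.02,"y":0,"z":0,"roll":0},{"hand":-1,"x":0,"y":0,"z":0,"roll":0}]'
```

```text
time: 10.5
eef_pos: [650.9, 5.6, 261.6]
ee_rot: [[0.001, 1.0, 0.024], [-0.0, 0.024, -1.0], [-1.0, 0.001, 0.0]]
force: [0.7, -1.5, -8.2]
gripper_width: 0.179
```

```bash
python3 -m creep '[{"hand":-1,"x":0.02,"y":0,"z":0,"roll":0},{"hand":-1,"x":0.02,"y":0,"z":0,"roll":0},{"hand":-1,"x":0,"y":0,"z":0,"roll":0}]'
```

```text
time: 10.8
eef_pos: [650.9, 5.6, 260.5]
ee_rot: [[0.001, 1.0, 0.024], [0.0, 0.024, -1.0], [-1.0, 0.001, -0.0]]
force: [3.0, -0.3, -7.9]
gripper_width: 0.181
```

```bash
python3 -m creep '[{"hand":-1,"x":0.02,"y":0.01,"z":0,"roll":0},{"hand":-1,"x":0.02,"y":0,"z":0,"roll":0},{"hand":-1,"x":0,"y":0,"z":0,"roll":0}]'
```

```text
time: 11.1
eef_pos: [650.9, 5.6, 259.4]
ee_rot: [[0.0, 1.0, 0.024], [0.0, 0.024, -1.0], [-1.0, 0.0, -0.0]]
force: [2.2, -0.7, -8.0]
gripper_width: 0.179
```

```bash
python3 -m creep '[{"hand":-1,"x":0.02,"y":0.01,"z":0,"roll":0},{"hand":-1,"x":0.02,"y":0,"z":0,"roll":0},{"hand":-1,"x":0,"y":0,"z":0,"roll":0}]'
```

```text
time: 11.4
eef_pos: [650.9, 5.7, 258.4]
ee_rot: [[-0.001, 1.0, 0.024], [0.0, 0.024, -1.0], [-1.0, -0.001, -0.0]]
force: [-1.2, 0.0, -7.9]
gripper_width: 0.18
```

```bash
python3 -m creep '[{"hand":-1,"x":0.02,"y":0,"z":0,"roll":0},{"hand":-1,"x":0.02,"y":0,"z":0,"roll":0},{"hand":-1,"x":0,"y":0,"z":0,"roll":0}]'
```

```text
time: 11.7
eef_pos: [651.0, 5.6, 258.2]
ee_rot: [[0.0, 1.0, 0.024], [-0.0, 0.024, -1.0], [-1.0, 0.0, 0.0]]
force: [-3.4, -0.9, -1.8]
gripper_width: 0.177
```

```bash
python3 -m creep '[{"hand":-1,"x":0.02,"y":0,"z":0,"roll":0},{"hand":-1,"x":0.02,"y":0,"z":0,"roll":0},{"hand":-1,"x":0,"y":0,"z":0,"roll":0}]'
```

```text
time: 12.0
eef_pos: [651.0, 5.6, 258.0]
ee_rot: [[0.001, 1.0, 0.024], [-0.0, 0.024, -1.0], [-1.0, 0.001, 0.0]]
force: [-5.8, -0.5, 3.4]
gripper_width: 0.184
```

```bash
python3 d.py 650 5 250
```

```text
t 12.0 pos [651.    5.6 258. ] yaw 1.38 units xyz [ 0.32 -0.04  0.02] F [-5.76 -0.5   3.36] w 0.18423267278148767
```

```bash
python3 -m creep '[{"hand":-1,"x":-0.02,"y":-0.03,"z":0,"roll":0},{"hand":-1,"x":0,"y":0,"z":0,"roll":0},{"hand":-1,"x":0,"y":0,"z":0,"roll":0}]'
python3 - <<'E'
from h import *
im=arm.read_camera("side"); crop("side",im,260,150,60,90,6,"sidec6")
E
```

```text
time: 12.3
eef_pos: [650.9, 5.6, 258.0]
ee_rot: [[0.003, 1.0, 0.024], [-0.0, 0.024, -1.0], [-1.0, 0.003, 0.0]]
force: [1.1, 0.7, 3.8]
gripper_width: 0.181
```

View pics/sidec6.png

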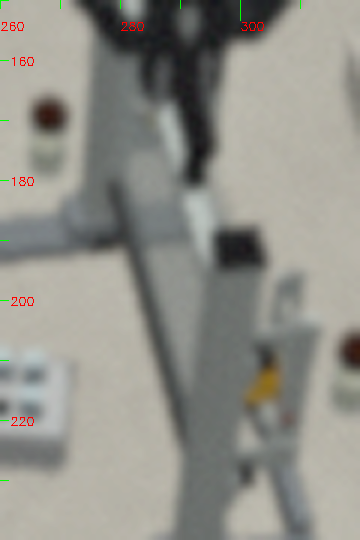

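```bash
python3 -m creep '[{"hand":-1,"x":-0.02,"y":0,"z":0,"roll":0},{"hand":-1,"x":0,"y":0,"z":0,"roll":0},{"hand":-1,"x":0,"y":0,"z":0,"roll":0}]'
```

```text
time: 12.65
eef_pos: [650.9, 5.6, 258.0]
ee_rot: [[0.002, 1.0, 0.024], [-0.0, 0.024, -1.0], [-1.0, 0.002, 0.0]]
force: [5.7, 0.7, 4.3]
gripper_width: 0.184
```

```bash
python3 -m creep '[{"hand":-1,"x":-0.03,"y":0.02,"z":0,"roll":0},{"hand":-1,"x":0,"y":0,"z":0,"roll":0},{"hand":-1,"x":0,"y":0,"z":0,"roll":0}]'
```

```text
time: 12.95
eef_pos: [650.9, 5.6, 258.0]
ee_rot: [[-0.0, 1.0, 0.024], [0.0, 0.024, -1.0], [-1.0, -0.0, -0.0]]
force: [3.6, 0.2, 1.2]
gripper_width: 0.18
```

```bash
python3 -m creep '[{"hand":-1,"x":-0.02,"y":0.02,"z":0,"roll":0},{"hand":-1,"x":0,"y":0,"z":0,"roll":0},{"hand":-1,"x":0,"y":0,"z":0,"roll":0}]'
```

```text
time: 13.25
eef_pos: [650.9, 5.6, 258.1]
ee_rot: [[-0.002, 1.0, 0.024], [0.0, 0.024, -1.0], [-1.0, -0.002, -0.0]]
force: [-1.4, -0.5, -2.8]
gripper_width: 0.183
```

Latch carries most of the weight; the tool side force is about zero. I'll let go.

```bash
python3 -m creep '[{"hand":-0.5,"x":0,"y":0,"z":0,"roll":0},{"hand":-0.3,"x":0,"y":0,"z":0,"roll":0},{"hand":0,"x":0,"y":0,"z":0,"roll":0},{"hand":0.3,"x":0,"y":0,"z":0,"roll":0},{"hand":0.3,"x":0,"y":0,"z":0,"roll":0}]'; python3 -m creep '[{"hand":0.3,"x":-0.4,"y":0,"z":0,"roll":0},{"hand":0.3,"x":-0.8,"y":0,"z":0,"roll":0},{"hand":0.3,"x":-0.8,"y":0,"z":0,"roll":0},{"hand":0.3,"x":0,"y":0,"z":0,"roll":0}]'
python3 - <<'E'
from h import *
im=arm.read_camera("side"); crop("side",im,260,130,60,110,5,"sidec7")
E
```

```text
time: 13.75
eef_pos: [651.4, 5.6, 258.9]
ee_rot: [[0.0, 1.0, 0.024], [-0.0, 0.024, -1.0], [-1.0, 0.0, 0.0]]
force: [-0.3, -0.1, -1.8]
gripper_width: 0.649
time: 14.15
eef_pos: [652.0, 5.6, 312.5]
ee_rot: [[0.006, 1.0, 0.024], [-0.001, 0.024, -1.0], [-1.0, 0.006, 0.001]]
force: [0.2, 0.4, 0.6]
gripper_width: 0.651
```

View pics/sidec7.png

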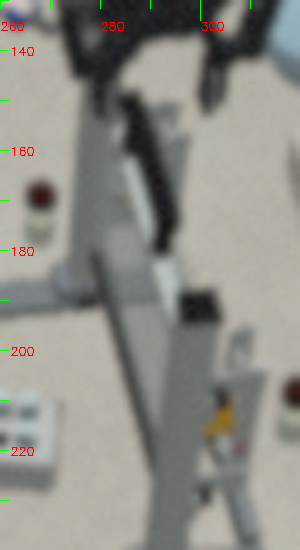

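```bash
cat > fit2.py <<'E'
from fit import *
print("----")
for cam in("top","side"):
    for nm,O in(("stand",obs),("rack",obs2)):
        OO=[o for o in O if o[0]==cam]
        g=lambda p:np.concatenate([proj(n,w(p,P))[0]-uv for n,P,uv in OO])
        q=least_squares(g,[550,0,0],x_scale=[100,100,.1]); print(cam,nm,q.x[:2].round(1),np.degrees(q.x[2]).round(2),q.fun.round(1))
E
python3 fit2.py | sed -n '/----/,$p'
python3 - <<'E'
import cv2
from h import *
crop("side",cv2.imread("pics/side0.png"),218,198,64,36,12,"rackside")
crop("top",cv2.imread("pics/top0.png"),248,168,32,46,12,"racktop")
E
```

```text
----
top stand [649.3   6.4] 1.33 [-0.1  0.1 -0.   0.1  0.1 -0.2  0.1 -0. ]
top rack [521.6   1.6] -13.13 [-0.4 -0.8  0.6 -0.3  0.4  0.6 -0.6  0.4]
side stand [654.    7.6] 1.39 [ 0.2 -0.5  0.1 -0.4 -0.3  0.6  0.   0.2]
side rack [528.2  -3.8] -14.9 [-0.4 -0.9  0.9 -0.3  1.2  0.8 -1.8  0.3]
```

View pics/rackside.png

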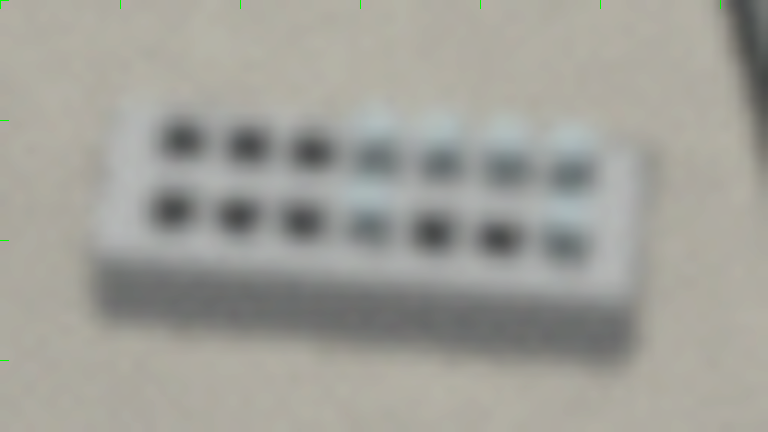

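View pics/racktop.png

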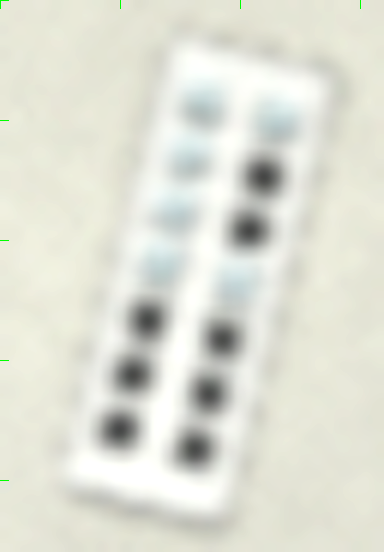

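```bash
cat > fit3.py <<'E'
from h import *
from scipy.optimize import least_squares
Tt=lambda x,y:(248+(x+.5)/12-.5,168+(y+.5)/12-.5); Ss=lambda x,y:(218+(x+.5)/12-.5,198+(y+.5)/12-.5)
def w(p,P):
    a=p[2];c,s=np.cos(a),np.sin(a); return np.array([p[0]+c*P[0]-s*P[1],p[1]+s*P[0]+c*P[1],P[2]])
for zb in(38,0):
    o=[("top",(80,30,38),Tt(175,38)),("top",(80,-30,38),Tt(332,75)),("top",(-80,-30,zb),Tt(230,525)),("top",(-80,30,zb),Tt(65,485)),
    ("side",(-80,-30,38),Ss(95,260)),("side",(80,-30,38),Ss(632,305)),("side",(80,30,38),Ss(650,148)),("side",(-80,30,38),Ss(120,102)),("side",(-80,-30,0),Ss(97,318)),("side",(80,-30,0),Ss(632,362))]
    for cams in(("top",),("side",),("top","side")):
        O=[q for q in o if q[0] in cams]
        g=lambda p:np.concatenate([proj(n,w(p,P))[0]-uv for n,P,uv in O])
        q=least_squares(g,[525,0,-.2],x_scale=[100,100,.1]);print(zb,cams,q.x[:2].round(1),np.degrees(q.x[2]).round(2),q.fun.round(1).tolist())
E
python3 fit3.py
```

```text
38 ('top',) [521.8   2.5] -12.55 [-0.5, -0.6, 0.8, -0.3, 0.3, 0.5, -0.5, 0.4]
38 ('side',) [5.261e+02 4.000e-01] -13.49 [-0.5, -0.7, 0.8, -0.5, 0.4, -0.8, -0.5, -0.8, -0.5, 1.1, 0.3, 1.4]
38 ('top', 'side') [524.7   1.3] -13.0 [-0.1, -1.3, 1.2, -0.9, 0.4, -0.2, -0.3, -0.4, -0.9, -0.7, 0.5, -0.8, -0.1, -1.1, -1.0, -0.8, -0.9, 1.2, -0.1, 1.1]
0 ('top',) [523.4   2.4] -12.74 [-0.5, -1.0, 0.9, -0.7, 0.0, 0.9, -0.4, 0.8]
0 ('side',) [5.261e+02 4.000e-01] -13.49 [-0.5, -0.7, 0.8, -0.5, 0.4, -0.8, -0.5, -0.8, -0.5, 1.1, 0.3, 1.4]
0 ('top', 'side') [525.2   1.3] -13.11 [-0.0, -1.5, 1.3, -1.0, 0.2, 0.4, -0.3, 0.3, -0.8, -0.7, 0.6, -0.8, 0.1, -1.1, -0.8, -0.8, -0.7, 1.1, 0.0, 1.2]
```

```bash
python3 -m creep '[{"hand":1,"x":0,"y":-0.89,"z":-0.04,"roll":0},{"hand":1,"x":0,"y":-0.89,"z":-0.04,"roll":0},{"hand":1,"x":0,"y":-0.89,"z":-0.04,"roll":0},{"hand":1,"x":0,"y":-0.89,"z":-0.04,"roll":0},{"hand":1,"x":0,"y":-0.89,"z":-0.04,"roll":0},{"hand":1,"x":0,"y":-0.89,"z":-0.04,"roll":0},{"hand":1,"x":0,"y":-0.89,"z":-0.04,"roll":0},{"hand":1,"x":0,"y":-0.89,"z":-0.04,"roll":0}]'; python3 -m creep '[{"hand":1,"x":0.4,"y":0,"z":0,"roll":-0.97},{"hand":1,"x":0.4,"y":0,"z":0,"roll":-0.97},{"hand":1,"x":0.4,"y":0,"z":0,"roll":-0.97},{"hand":1,"x":0.4,"y":0,"z":0,"roll":-0.97},{"hand":1,"x":0.4,"y":0,"z":0,"roll":-0.97},{"hand":1,"x":0.4,"y":0,"z":0,"roll":-0.97},{"hand":1,"x":0.4,"y":0,"z":0,"roll":-0.97},{"hand":1,"x":0.4,"y":0,"z":0,"roll":-0.97},{"hand":1,"x":0.4,"y":0,"z":0,"roll":-0.97},{"hand":1,"x":0,"y":0,"z":0,"roll":0}]'; python3 d.py 473.9 13 110 76.7
python3 - <<'E'
from h import *
im=arm.read_camera("side"); cv2.imwrite("pics/s8.png",im); crop("side",im,200,130,130,120,5,"sidec8")
im=arm.read_camera("top"); crop("top",im,210,120,120,110,5,"topc8")
E
```

```text
time: 15.0
eef_pos: [471.9, 9.5, 307.9]
ee_rot: [[-0.001, 1.0, 0.024], [0.0, 0.024, -1.0], [-1.0, -0.001, -0.0]]
force: [0.4, -0.3, 0.7]
gripper_width: 1.002
time: 16.0
eef_pos: [472.3, 9.6, 217.1]
ee_rot: [[-0.003, 0.234, 0.972], [0.001, 0.972, -0.234], [-1.0, -0.0, -0.004]]
force: [-0.2, -0.3, 0.3]
gripper_width: 1.001
t 16.0 pos [472.3   9.6 217.1] yaw 76.47 units xyz [4.28 0.15 0.05] F [-0.15 -0.26  0.29] w 1.0009213959840566
roll units -0.026
```

View pics/sidec8.png

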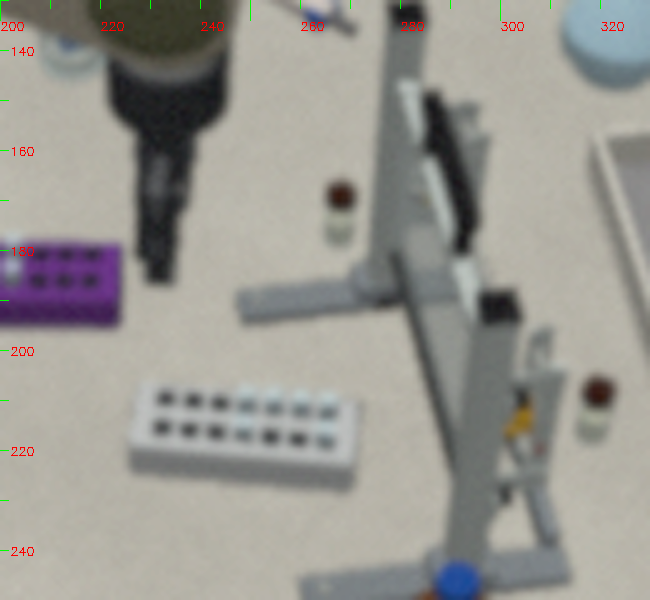

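View pics/topc8.png

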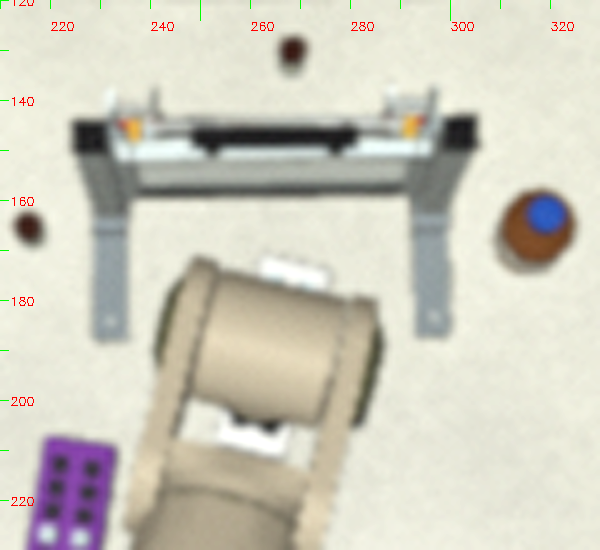

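```bash
python3 -m creep '[{"hand":1,"x":0.9,"y":0.15,"z":0.05,"roll":-0.02},{"hand":1,"x":0.9,"y":0,"z":0,"roll":0},{"hand":1,"x":0.9,"y":0,"z":0,"roll":0},{"hand":1,"x":0.9,"y":0,"z":0,"roll":0},{"hand":1,"x":0.9,"y":0,"z":0,"roll":0},{"hand":1,"x":0.9,"y":0,"z":0,"roll":0},{"hand":1,"x":0.9,"y":0,"z":0,"roll":0},{"hand":1,"x":0.4,"y":0,"z":0,"roll":0},{"hand":1,"x":0,"y":0,"z":0,"roll":0}]'; python3 d.py 473.9 13 3 76.7
python3 - <<'E'
from h import *
im=arm.read_camera("side"); crop("side",im,210,150,80,90,6,"sidec9")
o=arm.get_obs(); R=np.array(o["ee_rot"]);p=np.array(o["eef_pos"])
for s in(-42,42):print(proj("side",p+R[:,1]*s+np.array([0,0,13])))
E
```

```text
time: 17.0
eef_pos: [475.0, 12.8, 50.8]
ee_rot: [[-0.002, 0.234, 0.972], [0.0, 0.972, -0.234], [-1.0, -0.0, -0.002]]
force: [-0.2, 0.1, 0.1]
gripper_width: 0.999
t 17.0 pos [475.   12.8  50.8] yaw 76.47 units xyz [ 1.91 -0.   -0.04] F [-0.2   0.09  0.15] w 0.9993646179382614
roll units -0.027
[[232.47977093 217.07721016]]
[[235.27689666 198.43287272]]
```

View pics/sidec9.png

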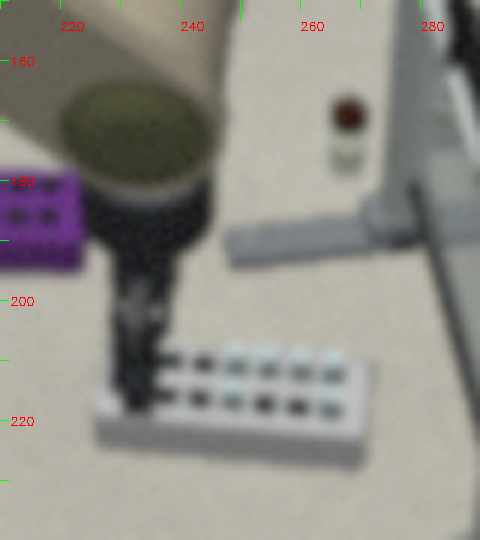

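```bash
python3 -m creep '[{"hand":1,"x":0.4,"y":0,"z":0,"roll":0},{"hand":1,"x":0.4,"y":0,"z":0,"roll":0},{"hand":1,"x":0.4,"y":0,"z":0,"roll":0},{"hand":1,"x":0.3,"y":0,"z":0,"roll":0},{"hand":1,"x":0.2,"y":0,"z":0,"roll":0},{"hand":1,"x":0,"y":0,"z":0,"roll":0}]'; python3 d.py 473.9 13 3 76.7
python3 - <<'E'
from h import *
im=arm.read_camera("side"); crop("side",im,210,150,80,90,6,"sidec10")
E
```

```text
time: 17.65
eef_pos: [475.0, 12.8, 8.1]
ee_rot: [[-0.001, 0.232, 0.973], [0.0, 0.973, -0.232], [-1.0, -0.0, -0.001]]
force: [-0.1, -0.3, 0.7]
gripper_width: 1.001
t 17.65 pos [475.   12.8   8.1] yaw 76.57 units xyz [ 0.21 -0.   -0.05] F [-0.09 -0.32  0.74] w 1.000573973929275
roll units -0.015
```

View pics/sidec10.png

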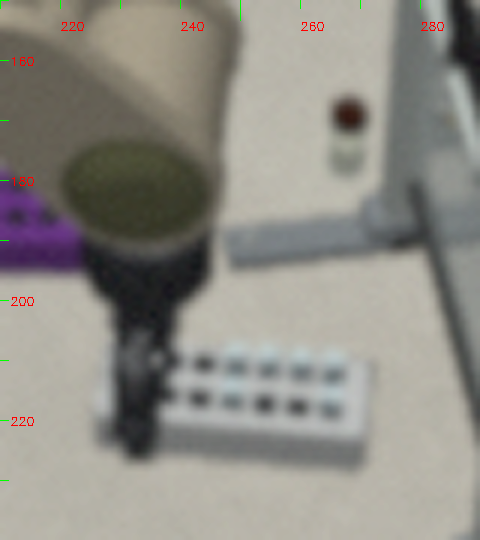

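```bash
python3 -m creep '[{"hand":1,"x":0.16,"y":0,"z":0,"roll":0},{"hand":0.7,"x":0,"y":0,"z":0,"roll":0},{"hand":0.55,"x":0,"y":0,"z":0,"roll":0},{"hand":0.5,"x":0,"y":0,"z":0,"roll":0}]' 25;  python3 -m creep '[{"hand":0.42,"x":0,"y":0,"z":0,"roll":0},{"hand":0.3,"x":0,"y":0,"z":0,"roll":0},{"hand":0,"x":0,"y":0,"z":0,"roll":0},{"hand":0,"x":0,"y":0,"z":0,"roll":0},{"hand":-0.2,"x":0,"y":0,"z":0,"roll":0}]'; python3 d.py 473.9 13 3 76.7
```

```text
time: 18.1
eef_pos: [475.4, 12.7, 4.9]
ee_rot: [[0.0, 0.232, 0.973], [-0.0, 0.973, -0.232], [-1.0, 0.0, 0.0]]
force: [0.7, 0.5, -1.3]
gripper_width: 0.752
time: 18.6
eef_pos: [475.5, 12.9, 5.1]
ee_rot: [[0.0, 0.232, 0.973], [0.0, 0.973, -0.232], [-1.0, 0.0, 0.0]]
force: [-1.0, 1.9, 5.5]
gripper_width: 0.701
t 18.6 pos [475.5  12.9   5.1] yaw 76.58 units xyz [ 0.08 -0.01 -0.06] F [-0.99  1.9   5.52] w 0.7011909405434781
roll units -0.014
```

```bash
python3 -m creep '[{"hand":-1,"x":-0.05,"y":0,"z":0,"roll":0},{"hand":-1,"x":0,"y":0,"z":0,"roll":0},{"hand":-1,"x":0,"y":0,"z":0,"roll":0}]'; python3 -m creep '[{"hand":-1,"x":0,"y":0,"z":0,"roll":-0.34},{"hand":-1,"x":0,"y":0,"z":0,"roll":-0.34},{"hand":-1,"x":0,"y":0,"z":0,"roll":-0.34},{"hand":-1,"x":0,"y":0,"z":0,"roll":-0.34},{"hand":-1,"x":0,"y":0,"z":0,"roll":-0.36},{"hand":-1,"x":0,"y":0,"z":0,"roll":0}]'; python3 d.py 475.5 2.5 5 91.4
```

```text
time: 18.9
eef_pos: [474.9, 12.7, 5.7]
ee_rot: [[-0.001, 0.232, 0.973], [0.0, 0.973, -0.232], [-1.0, -0.0, -0.001]]
force: [-0.3, 0.2, -2.7]
gripper_width: 0.696
time: 19.5
eef_pos: [475.1, 12.7, 5.8]
ee_rot: [[-0.001, -0.024, 1.0], [0.0, 1.0, 0.024], [-1.0, 0.0, -0.001]]
force: [0.2, 0.2, -4.0]
gripper_width: 0.697
t 19.5 pos [475.1  12.7   5.8] yaw 91.38 units xyz [ 0.03 -0.41  0.01] F [ 0.21  0.24 -3.98] w 0.6972468408211746
roll units -0.002
```

```bash
python3 -m creep '[{"hand":-1,"x":0,"y":-0.2,"z":0,"roll":0},{"hand":-1,"x":0,"y":-0.21,"z":0,"roll":0},{"hand":-1,"x":0,"y":0,"z":0,"roll":0}]'; python3 d.py 560 4.6 5 91.4
python3 - <<'E'
from h import *
im=arm.read_camera("side"); crop("side",im,210,170,110,90,6,"sidec11")
im=arm.read_camera("top"); crop("top",im,220,130,90,90,6,"topc11")
E
```

```text
time: 19.8
eef_pos: [475.7, 1.7, 6.0]
ee_rot: [[0.0, -0.022, 1.0], [-0.0, 1.0, 0.022], [-1.0, -0.0, 0.0]]
force: [0.0, 0.3, -2.9]
gripper_width: 0.699
t 19.8 pos [475.7   1.7   6. ] yaw 91.27 units xyz [0.04 0.04 3.38] F [ 0.02  0.28 -2.94] w 0.6992060742332562
roll units -0.015
```

View pics/sidec11.png

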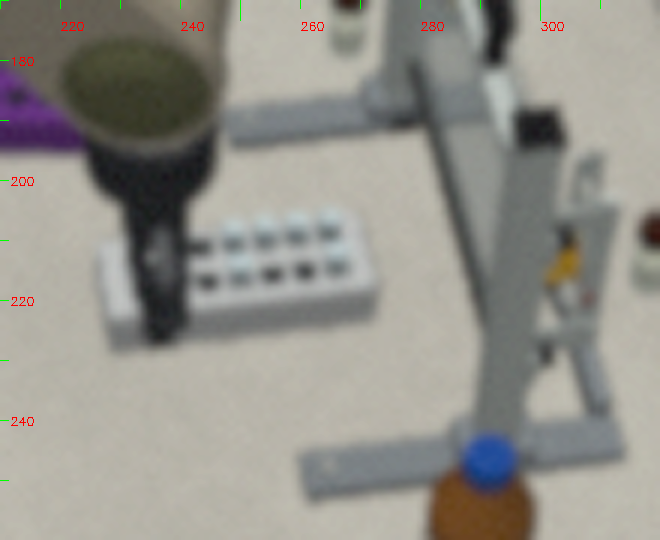

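View pics/topc11.png

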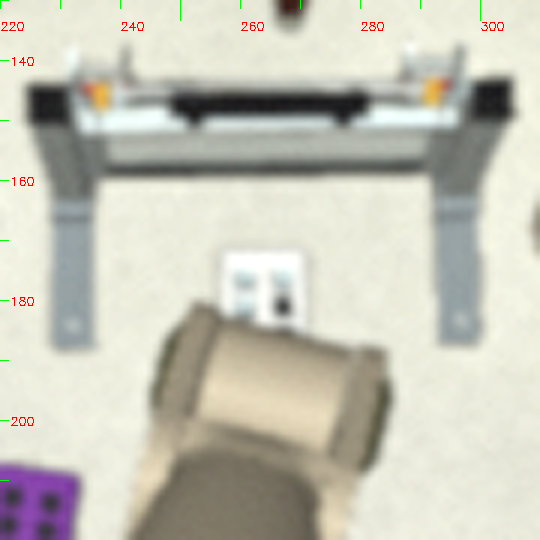

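Run:
```python
from h import *
o=arm.get_obs(); print(np.round(o["q"],1))
def ray(n,uv):
    K,R,t=cal(n); d=R.T@np.linalg.inv(K)@np.array([uv[0],uv[1],1.]);return -R.T@t,d
for y in(-40,-60,-80):
  for uv in((210+138/6-.4,170+92/6-.4),(210+215/6-.4,170+92/6-.4),(210+138/6-.4,170+143/6-.4)):
    c,d=ray("side",uv); s=(y-c[1])/d[1]; print(y,(c+d*s).round(0))
for z in(180,200,220,240):
    print(z,[back("top",(220+a/6-.4,130+b/6-.4),z).round(0)[:2].tolist() for a,b in((200,303),(368,347),(390,395),(358,472),(155,405))])
```

```text
[ -13.9   30.2  107.2    0.    42.6 -105.2]
-40 [466. -40. 241.]
-40 [506. -40. 235.]
-40 [466. -40. 200.]
-60 [464. -60. 263.]
-60 [503. -60. 257.]
-60 [464. -60. 223.]
-80 [462. -80. 285.]
-80 [500. -80. 280.]
-80 [461. -80. 247.]
180 [[544.0, 47.0], [518.0, -58.0], [488.0, -72.0], [440.0, -52.0], [480.0, 74.0]]
200 [[541.0, 47.0], [515.0, -57.0], [486.0, -71.0], [438.0, -51.0], [478.0, 74.0]]
220 [[538.0, 47.0], [513.0, -56.0], [483.0, -70.0], [436.0, -51.0], [475.0, 73.0]]
240 [[535.0, 46.0], [510.0, -55.0], [481.0, -69.0], [434.0, -50.0], [473.0, 72.0]]
```

```bash
python3 -m creep '[{"hand":-1,"x":0.04,"y":0,"z":0,"roll":0},{"hand":-1,"x":0,"y":0,"z":0,"roll":0}]'; python3 -m creep '[{"hand":0.6,"x":0,"y":0,"z":0,"roll":0},{"hand":0.7,"x":0,"y":0,"z":0,"roll":0},{"hand":0.7,"x":0,"y":0,"z":0,"roll":0}]'; python3 -m creep '[{"hand":0.7,"x":0,"y":0,"z":-0.3,"roll":0},{"hand":0.7,"x":0,"y":0,"z":-0.3,"roll":0},{"hand":0.7,"x":0,"y":0,"z":0,"roll":0},{"hand":0.55,"x":0,"y":0,"z":0,"roll":0},{"hand":0.42,"x":0,"y":0,"z":0,"roll":0},{"hand":0,"x":0,"y":0,"z":0,"roll":0},{"hand":-1,"x":0,"y":0,"z":0,"roll":0},{"hand":-1,"x":0,"y":0,"z":0,"roll":0}]'; python3 d.py 560 4.6 5 91.4
python3 - <<'E'
from h import *
im=arm.read_camera("side"); crop("side",im,210,170,110,90,6,"sidec12")
E
```

```text
time: 20.1
eef_pos: [475.6, 2.5, 5.1]
ee_rot: [[0.0, -0.024, 1.0], [-0.0, 1.0, 0.024], [-1.0, -0.0, 0.0]]
force: [-0.6, -0.1, -1.3]
gripper_width: 0.696
time: 20.4
eef_pos: [475.8, 2.5, 5.2]
ee_rot: [[0.001, -0.024, 1.0], [-0.0, 1.0, 0.024], [-1.0, -0.0, 0.001]]
force: [-0.5, -1.2, 0.2]
gripper_width: 0.848
time: 21.2
eef_pos: [460.8, 2.1, 5.3]
ee_rot: [[0.0, -0.024, 1.0], [-0.0, 1.0, 0.024], [-1.0, -0.0, 0.0]]
force: [-1.6, 0.1, 5.8]
gripper_width: 0.697
t 21.2 pos [460.8   2.1   5.3] yaw 91.36 units xyz [0.01 0.   3.97] F [-1.57  0.14  5.82] w 0.6970384375499871
roll units -0.004
```

View pics/sidec12.png

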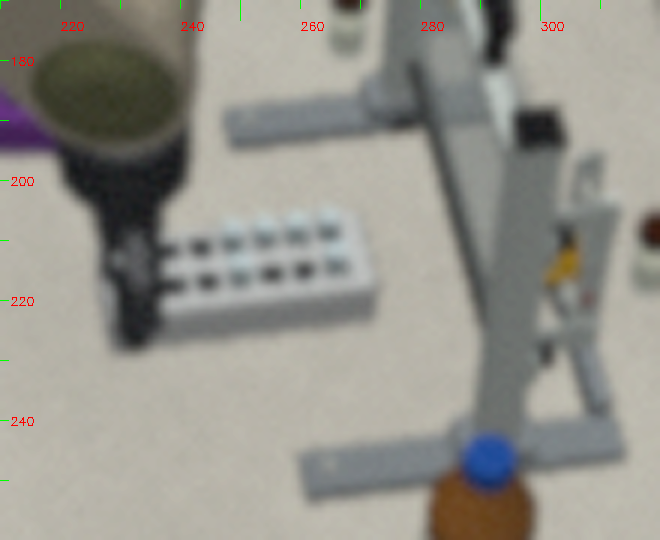

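```bash
python3 -m creep '[{"hand":-1,"x":-0.05,"y":0,"z":0,"roll":0},{"hand":-1,"x":0,"y":0,"z":0,"roll":0},{"hand":-1,"x":0,"y":0,"z":0,"roll":0}]' 35; python3 -m creep '[{"hand":-1,"x":0,"y":0,"z":0.3,"roll":0},{"hand":-1,"x":0,"y":0,"z":0.3,"roll":0},{"hand":-1,"x":0,"y":0,"z":0.3,"roll":0},{"hand":-1,"x":0,"y":0,"z":0.3,"roll":0},{"hand":-1,"x":0,"y":0,"z":0.3,"roll":0},{"hand":-1,"x":0,"y":0,"z":0.3,"roll":0},{"hand":-1,"x":0,"y":0,"z":0.3,"roll":0},{"hand":-1,"x":0,"y":0,"z":0.3,"roll":0},{"hand":-1,"x":0,"y":0,"z":0,"roll":0}]'; python3 d.py 565 4.7 5 91.4
python3 - <<'E'
from h import *
im=arm.read_camera("side"); crop("side",im,230,150,100,100,6,"sidec13")
im=arm.read_camera("top"); crop("top",im,220,130,90,80,6,"topc13")
E
```

```text
time: 21.55
eef_pos: [460.2, 2.2, 5.9]
ee_rot: [[-0.001, -0.024, 1.0], [0.0, 1.0, 0.024], [-1.0, 0.0, -0.001]]
force: [-1.0, 0.8, -3.4]
gripper_width: 0.694
time: 22.45
eef_pos: [521.5, 3.5, 6.3]
ee_rot: [[0.001, -0.024, 1.0], [-0.0, 1.0, 0.024], [-1.0, -0.0, 0.001]]
force: [-0.7, 0.6, -3.4]
gripper_width: 0.696
t 22.45 pos [521.5   3.5   6.3] yaw 91.36 units xyz [0.06 0.01 1.74] F [-0.71  0.63 -3.39] w 0.6958078502942647
roll units -0.004
```

View pics/sidec13.png

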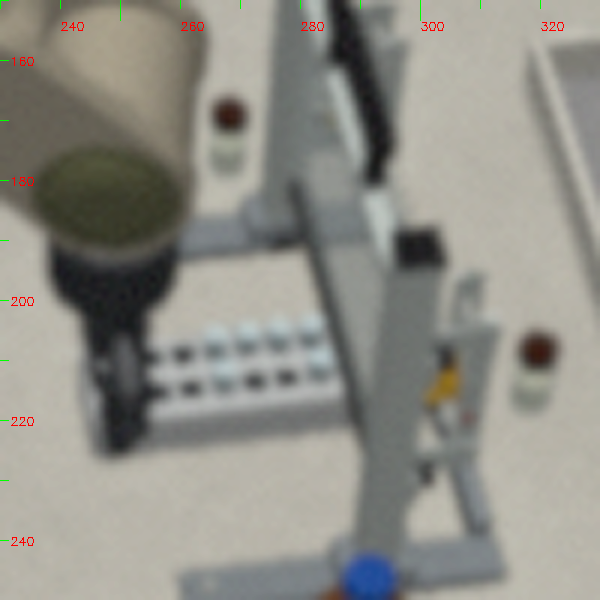

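View pics/topc13.png

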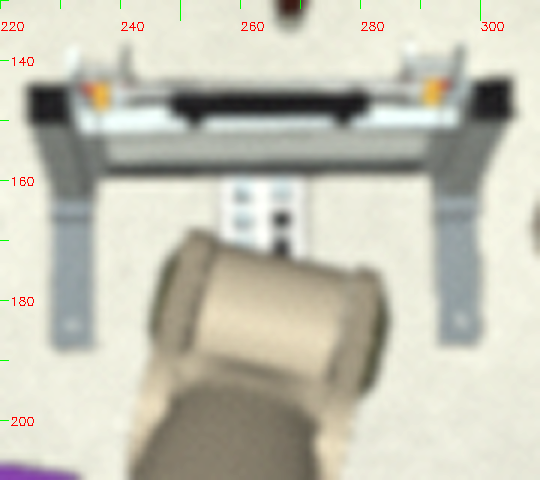

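```bash
python3 -m creep '[{"hand":-1,"x":0,"y":0,"z":0.2,"roll":0},{"hand":-1,"x":0,"y":0,"z":0.2,"roll":0},{"hand":-1,"x":0,"y":0,"z":0.2,"roll":0},{"hand":-1,"x":0,"y":0,"z":0.2,"roll":0},{"hand":-1,"x":0,"y":0,"z":0.2,"roll":0},{"hand":-1,"x":0,"y":0,"z":0.2,"roll":0},{"hand":-1,"x":0.01,"y":0,"z":0.1,"roll":0},{"hand":-1,"x":0,"y":0,"z":0,"roll":0}]'
```

```text
time: 23.35
eef_pos: [553.3, 4.3, 5.9]
ee_rot: [[0.0, -0.024, 1.0], [-0.0, 1.0, 0.024], [-1.0, -0.0, 0.0]]
force: [0.2, 0.3, -3.2]
gripper_width: 0.694
```

Run:
```python
from h import *
im=arm.read_camera("side"); crop("side",im,230,130,100,120,5,"sidec14")
im=arm.read_camera("top"); crop("top",im,220,130,90,80,6,"topc14")
```

```text
(no output)
```

View pics/sidec14.png

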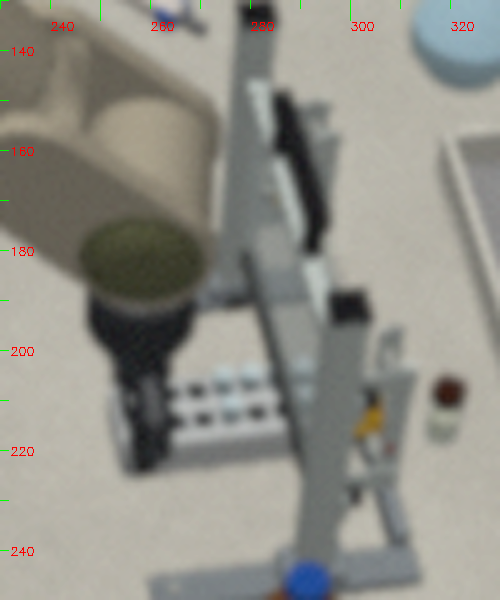

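View pics/topc14.png

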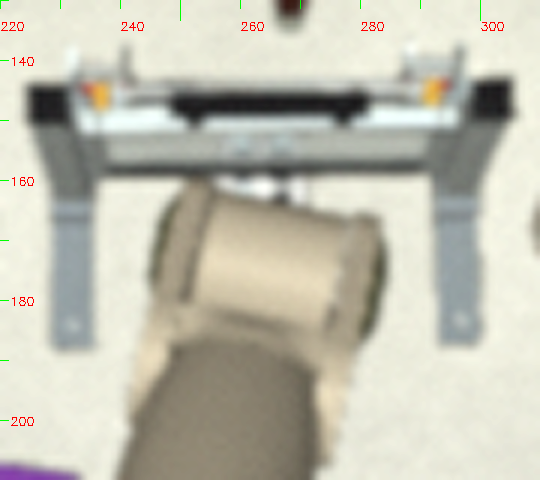

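```bash
python3 -m creep '[{"hand":-1,"x":0,"y":0,"z":0.06,"roll":0},{"hand":-1,"x":0,"y":0,"z":0.06,"roll":0},{"hand":-1,"x":0,"y":0,"z":0.06,"roll":0},{"hand":-1,"x":0,"y":0,"z":0,"roll":0}]'
```

```text
time: 23.85
eef_pos: [557.8, 4.4, 6.1]
ee_rot: [[0.0, -0.024, 1.0], [-0.0, 1.0, 0.024], [-1.0, -0.0, 0.0]]
force: [-0.6, -0.4, -2.1]
gripper_width: 0.695
```

```bash
python3 -m creep '[{"hand":-1,"x":0,"y":0,"z":0.04,"roll":0},{"hand":-1,"x":0,"y":0,"z":0.04,"roll":0},{"hand":-1,"x":0,"y":0,"z":0,"roll":0}]'
```

```text
time: 24.15
eef_pos: [559.7, 4.5, 6.1]
ee_rot: [[0.0, -0.024, 1.0], [-0.0, 1.0, 0.024], [-1.0, -0.0, 0.0]]
force: [-0.3, -0.4, -3.5]
gripper_width: 0.694
```

```bash
python3 -m creep '[{"hand":-1,"x":0,"y":0,"z":0.04,"roll":0},{"hand":-1,"x":0,"y":0,"z":0.04,"roll":0},{"hand":-1,"x":0,"y":0,"z":0,"roll":0}]'
```

```text
time: 24.45
eef_pos: [561.7, 4.5, 6.0]
ee_rot: [[0.0, -0.024, 1.0], [-0.0, 1.0, 0.024], [-1.0, -0.0, 0.0]]
force: [1.2, 0.1, -3.1]
gripper_width: 0.696
```

```bash
python3 -m creep '[{"hand":-1,"x":0,"y":0,"z":0.04,"roll":0},{"hand":-1,"x":0,"y":0,"z":0,"roll":0}]'
```

```text
time: 24.65
eef_pos: [562.7, 4.5, 6.1]
ee_rot: [[0.0, -0.024, 1.0], [-0.0, 1.0, 0.024], [-1.0, -0.0, 0.0]]
force: [0.2, -0.3, -4.0]
gripper_width: 0.699
```

```bash
python3 -m creep '[{"hand":-1,"x":0,"y":0,"z":0.04,"roll":0},{"hand":-1,"x":0,"y":0,"z":0,"roll":0}]'
```

```text
time: 24.85
eef_pos: [563.6, 4.6, 6.1]
ee_rot: [[0.0, -0.024, 1.0], [-0.0, 1.0, 0.024], [-1.0, -0.0, 0.0]]
force: [-0.2, 0.6, -2.7]
gripper_width: 0.701
```

```bash
python3 -m creep '[{"hand":-1,"x":0,"y":0,"z":0.04,"roll":0},{"hand":-1,"x":0,"y":0,"z":0,"roll":0}]'
```

```text
time: 25.05
eef_pos: [564.7, 4.6, 6.1]
ee_rot: [[0.0, -0.024, 1.0], [-0.0, 1.0, 0.024], [-1.0, -0.0, 0.0]]
force: [1.1, 0.3, -2.7]
gripper_width: 0.699
```

```bash
python3 -m creep '[{"hand":-1,"x":0,"y":0,"z":0.04,"roll":0},{"hand":-1,"x":0,"y":0,"z":0,"roll":0}]'
```

```text
time: 25.25
eef_pos: [565.7, 4.6, 6.1]
ee_rot: [[0.0, -0.024, 1.0], [-0.0, 1.0, 0.024], [-1.0, -0.0, 0.0]]
force: [0.1, -0.0, -3.9]
gripper_width: 0.694
```

```bash
python3 -m creep '[{"hand":-1,"x":0,"y":0,"z":0.04,"roll":0},{"hand":-1,"x":0,"y":0,"z":0,"roll":0}]'
```

```text
time: 25.45
eef_pos: [566.1, 4.7, 5.9]
ee_rot: [[-0.001, -0.024, 1.0], [0.0, 1.0, 0.024], [-1.0, 0.0, -0.001]]
force: [-2.7, -0.5, -3.0]
gripper_width: 0.7
```

```bash
python3 -m creep '[{"hand":-1,"x":0,"y":0,"z":0.04,"roll":0},{"hand":-1,"x":0,"y":0,"z":0,"roll":0}]'
```

```text
time: 25.65
eef_pos: [566.1, 4.7, 5.6]
ee_rot: [[-0.004, -0.024, 1.0], [0.0, 1.0, 0.024], [-1.0, 0.0, -0.004]]
force: [-9.6, -1.4, 0.7]
gripper_width: 0.699
```

```bash
python3 -m creep '[{"hand":-1,"x":0.02,"y":0,"z":-0.04,"roll":0},{"hand":-1,"x":0,"y":0,"z":0,"roll":0},{"hand":-1,"x":0,"y":0,"z":0,"roll":0}]'
```

```text
time: 25.95
eef_pos: [566.1, 4.7, 5.5]
ee_rot: [[-0.001, -0.024, 1.0], [0.0, 1.0, 0.024], [-1.0, 0.0, -0.001]]
force: [-5.2, -0.3, -1.1]
gripper_width: 0.696
```

```bash
python3 -m creep '[{"hand":-1,"x":0.01,"y":0,"z":-0.01,"roll":0},{"hand":-1,"x":0,"y":0,"z":0,"roll":0}]';python3 -m creep '[{"hand":0.5,"x":0,"y":0,"z":0,"roll":0},{"hand":0.6,"x":0,"y":0,"z":0,"roll":0},{"hand":0.8,"x":0,"y":0,"z":0,"roll":0},{"hand":0.8,"x":0,"y":0,"z":0,"roll":0}]'
python3 - <<'E'
from h import *
im=arm.read_camera("side"); crop("side",im,230,130,100,120,5,"sidec15")
E
```

```text
time: 26.15
eef_pos: [566.1, 4.6, 5.4]
ee_rot: [[-0.0, -0.024, 1.0], [0.0, 1.0, 0.024], [-1.0, 0.0, -0.0]]
force: [-4.9, 0.3, -0.4]
gripper_width: 0.696
time: 26.55
eef_pos: [566.7, 4.6, 5.5]
ee_rot: [[0.001, -0.024, 1.0], [-0.0, 1.0, 0.024], [-1.0, -0.0, 0.001]]
force: [-0.1, -0.3, -0.1]
gripper_width: 0.902
```

View pics/sidec15.png

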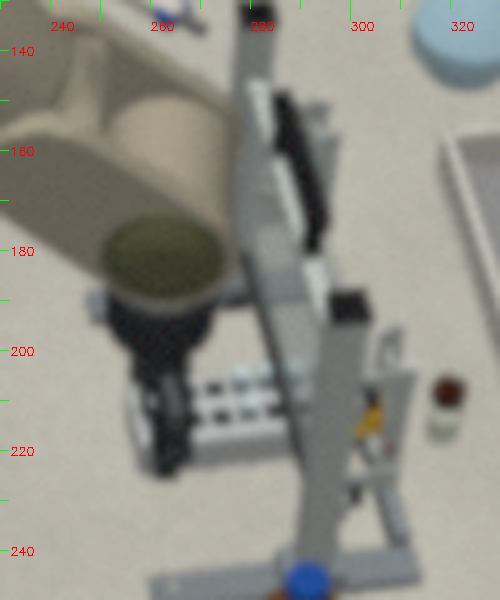

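```bash
python3 -m creep '[{"hand":0.9,"x":0,"y":0,"z":-0.2,"roll":0},{"hand":0.9,"x":0,"y":0,"z":-0.4,"roll":0},{"hand":0.9,"x":0,"y":0,"z":-0.6,"roll":0},{"hand":0.9,"x":0,"y":0,"z":-0.8,"roll":0},{"hand":0.9,"x":0,"y":0,"z":-0.8,"roll":0},{"hand":0.9,"x":-0.4,"y":0,"z":-0.8,"roll":0},{"hand":0.9,"x":-0.8,"y":0,"z":-0.8,"roll":0},{"hand":0.9,"x":-0.9,"y":0,"z":-0.8,"roll":0},{"hand":0.9,"x":-0.9,"y":0,"z":-0.8,"roll":0},{"hand":0.9,"x":-0.9,"y":0,"z":-0.8,"roll":0},{"hand":0.9,"x":-0.9,"y":0,"z":0,"roll":0},{"hand":0.9,"x":0,"y":0,"z":0,"roll":0}]'
python3 - <<'E'
from h import *
im=arm.read_camera("side"); cv2.imwrite("pics/side16.png",im);crop("side",im,230,130,100,120,5,"sidec16")
im=arm.read_camera("top"); cv2.imwrite("pics/top16.png",im);crop("top",im,220,130,90,80,6,"topc16")
E
```

```text
time: 27.8
eef_pos: [397.2, 0.3, 127.6]
ee_rot: [[0.005, -0.024, 1.0], [-0.002, 1.0, 0.024], [-1.0, -0.002, 0.005]]
force: [0.0, 0.4, -1.0]
gripper_width: 0.954
```

View pics/sidec16.png

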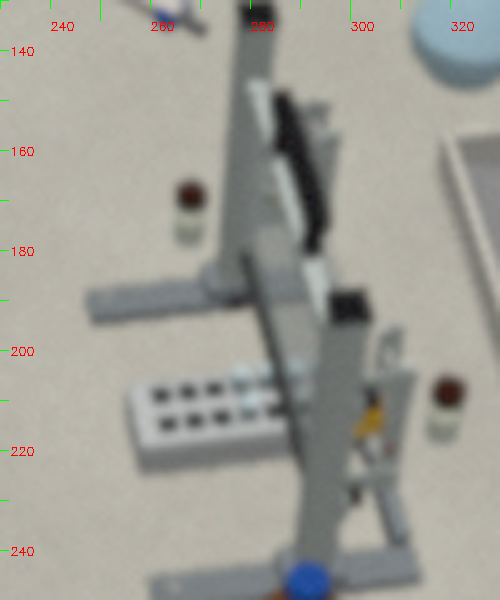

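View pics/topc16.png

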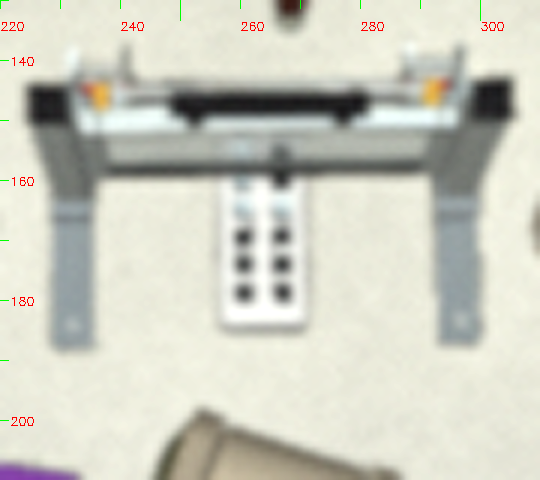

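View pics/side16.png

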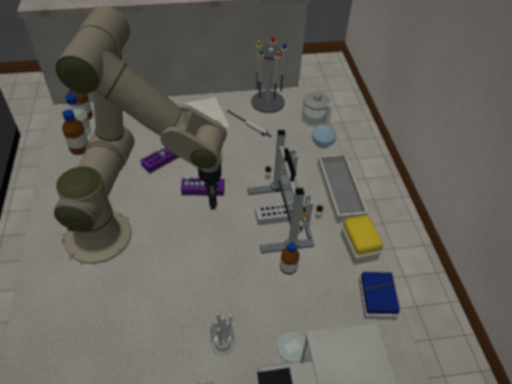

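```bash
python3 -c "
from rig import arm
print(arm.finish_job())"
```

```text
the job is handed in; nothing more can be done
None
```

The job is done and handed in at about 28 s. The screen hangs on the red rungs, and the rack sits under it with its end against the grey bar.

- **Screen:** I lifted it by the handle to about 74.5 mm, past the red rungs only. Lowering it in small steps, I felt the latch take the weight at about 63.4 mm, which fits the red rungs (60 ± 9 mm). While settling I briefly pressed down with about 3 to 4 N. I eased that back until the arm was carrying about 3 N of the weight, then let go. It has not moved in the pictures since.
- **Rack:** I gripped it by its empty end, squared it and centred it. I then gripped it again further back so the wrist would clear the handle, and slid it under the screen. It met the bar at the expected place. Contact peaked at about 10 N in the last 1 mm step, and I eased it to about 5 N before letting go.
- **Last checks:** In the final pictures the rack is square and within about 2 mm of midway between the feet. The screen hangs with the latch on the red rungs, the bystanders look unmoved, and the arm is clear of everything.
- **Disagreement:** The top and side cameras differed by about 5 mm on where the stand was. I used the combined fit, and the contacts with the handle and the bar agreed with it to about 1 mm.

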